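Flip the stock tags on a bead stall

TASK

Each bead dish on this stall has a hinged tag in front of it on the stock board: laid over towards its dish it shows its ringed face (in stock), laid over the other way it shows its plain face (reorder). Some tags are wrong after the morning's sales: with a fingertip, gently push over whichever need it, so that only the dishes heaped full of beads have their tag laid towards them and the all but empty dishes have theirs laid away. Push the tags, do not grip them, and leave the dishes and everything else on the stall where they stand.

Things in the scene. Friction and masses are not known exactly. Their poses are not given: they have to be found in the camera images.
- board: stock board: fixed wooden V trough, 580 long (own y), 104 deep, four tags hinged in its gutter 140 mm apart. Origin: centre of its underside, on the counter; own x points across it to the dishes. Its two sloping rests rise at 55 degrees from level to edges 55 mm above the counter (its highest part), 25 mm either side of the gutter; the risers below reach 38 mm out.
- tag_1 (a joint): tag hinge, rad: 0 = lies on the rest nearer the robot, plain face up (reorder); 1.22 = lies on the rest nearer the dishes, ringed face up (in stock); 0.61 = upright. Wooden, about 50 g, 56 wide, 5 thick, 80 from hinge to free edge, which overhangs the rest. Pushed past upright by some 0.3 rad it falls over by itself; needs only a light push, about 1 N.
- tag_1_hinge (a point): middle of this tag's hinge line, which runs along the board's y, 28 mm above the counter
- tag_1_edge (a point): middle of this tag's free edge; swings with the tag: 46 mm from the hinge line across the board and 94 mm above the counter when the tag lies on either rest, 108 mm up when upright
- tag_2 (a joint): tag hinge, rad: 0 = lies on the rest nearer the robot, plain face up (reorder); 1.22 = lies on the rest nearer the dishes, ringed face up (in stock); 0.61 = upright. Wooden, about 50 g, 56 wide, 5 thick, 80 from hinge to free edge, which overhangs the rest. Pushed past upright by some 0.3 rad it falls over by itself; needs only a light push, about 1 N.
- tag_2_hinge (a point): middle of this tag's hinge line, which runs along the board's y, 28 mm above the counter
- tag_2_edge (a point): middle of this tag's free edge; swings with the tag: 46 mm from the hinge line across the board and 94 mm above the counter when the tag lies on either rest, 108 mm up when upright
- tag_3 (a joint): tag hinge, rad: 0 = lies on the rest nearer the robot, plain face up (reorder); 1.22 = lies on the rest nearer the dishes, ringed face up (in stock); 0.61 = upright. Wooden, about 50 g, 56 wide, 5 thick, 80 from hinge to free edge, which overhangs the rest. Pushed past upright by some 0.3 rad it falls over by itself; needs only a light push, about 1 N.
- tag_3_hinge (a point): middle of this tag's hinge line, which runs along the board's y, 28 mm above the counter
- tag_3_edge (a point): middle of this tag's free edge; swings with the tag: 46 mm from the hinge line across the board and 94 mm above the counter when the tag lies on either rest, 108 mm up when upright
- tag_4 (a joint): tag hinge, rad: 0 = lies on the rest nearer the robot, plain face up (reorder); 1.22 = lies on the rest nearer the dishes, ringed face up (in stock); 0.61 = upright. Wooden, about 50 g, 56 wide, 5 thick, 80 from hinge to free edge, which overhangs the rest. Pushed past upright by some 0.3 rad it falls over by itself; needs only a light push, about 1 N.
- tag_4_hinge (a point): middle of this tag's hinge line, which runs along the board's y, 28 mm above the counter
- tag_4_edge (a point): middle of this tag's free edge; swings with the tag: 46 mm from the hinge line across the board and 94 mm above the counter when the tag lies on either rest, 108 mm up when upright
- full_dish_1: loose round steel dish heaped full of beads: 125 across, 26 high at the rim, 48 at the top of the heap; origin at the centre of its underside. It belongs to the tag straight in front of it (across the board); its centre is about 165 mm from that tag's hinge.
- full_dish_2: loose round steel dish heaped full of beads: 125 across, 26 high at the rim, 48 at the top of the heap; origin at the centre of its underside. It belongs to the tag straight in front of it (across the board); its centre is about 165 mm from that tag's hinge.
- empty_dish_1: loose round steel dish, all but empty (four beads left on its floor): 125 across, 26 high; origin at the centre of its underside. It belongs to the tag straight in front of it (across the board); its centre is about 165 mm from that tag's hinge.
- empty_dish_2: loose round steel dish, all but empty (four beads left on its floor): 125 across, 26 high; origin at the centre of its underside. It belongs to the tag straight in front of it (across the board); its centre is about 165 mm from that tag's hinge.
- chest: bystander, loose: small brown wooden chest with bowed lid, 85 x 120 x 80 high (96 with its brass handle). Origin at the centre of its underside.
- jar: bystander, loose: glass jar with metal cap, 56 across, 85 high. Origin at the centre of its underside.
- spool: bystander, loose: wooden thread spool, 34 across, 34 high. Origin at the centre of its underside.
- bangles: bystander, loose: short stack of brass bangles, ring 68 across, 24 high. Origin at the centre of its underside.
- scoop: bystander, loose: bead scoop lying flat, about 175 long, 18 high; its long axis is its own x. Origin at the centre of its underside.
- card_reader: bystander, loose: black payment terminal lying flat, 150 x 75 x 27 high. Origin at the centre of its underside.
- gift_box: bystander, loose: small lidded gift box, 74 x 74 x 34 high. Origin at the centre of its underside.

How it is judged:
By the outcome, as a careful person would: the job done as asked, in the order asked, and still so for the second after the job is handed in, with the robot touching nothing.
It also fails if it takes over 38 s, if anything falls off the work surface, if the arm or the gripper's body presses on something with over 40 N, if the wrist force passes 120 N, or if a joint passes its speed limit or range.

ROBOT

A 6-joint arm with a two-finger parallel gripper is mounted at the origin on the work surface. World frame = base frame: x ahead of the robot, y to its left, z up, the work surface at z = 0. Lengths are in m, angles in rad, forces in N, time in s.
With the tool pointing down it reaches from about 0.4 to 0.825 m from the base axis. Payload 7 kg.
Tool frame: the origin (TCP) lies between the finger pads; the fingertips stand 25 mm ahead of it and the grasp point (between the pads) lies 6 mm ahead of it; z points along the fingers, y is the direction in which the jaws open and shut (so a half turn about z gives the same grasp; the last joint's range is limited). The gripper opens to 88 mm and grips with 3 to 60 N. Pads are 19 mm wide; open, the fingers measure 130 mm over their backs; the gripper's body (78 mm by 193 mm) begins 47 mm behind the grasp point.
Start: joints at [-0.939, 0.359, 0.012, 0, -1.224, -0.288], TCP at [0.227, -0.635, 0.226] pointing down, gripper open.
Joint ranges: [-3.07, 3.07], [-1.43, 2.12], [-1.02, 1.25], [-3.03, 1.67], [-3.05, -0], [-3.03, 3.03]. Speed limits (rad/s): [2.39, 2.39, 3.01, 3.14, 3.14, 3.14].

INTERFACE

Orientations are given as a unit quaternion [w, x, y, z].
In Python, from rig import state, get_image, finish_job, spot_in, outline_of, tip_of gives the robot as it stands.
- The arm moves only by the tool play_rows, never from a script. Its argument "moves" is a list of rows, each a list of 3 entries, a list of its own where there are three numbers: the opening, from 0 (shut) to 1 (fully open), then the shift along the tool's x, y, z in mm, then the turn about the tool's z in rad. In form: [[jaw, [tx, ty, tz], twist], ...]. A call has exactly 10 rows; each row shifts and turns the commanded pose from where the row before left it, along the tool's axes as they then stand; what a row does not reach is not made up. A row lasts 1/12 s, in which the tool goes at most 41.7 mm and 7.16 degrees, less where a joint would pass 70% of its speed; a pose out of reach is approached as far as the arm can. A call is refused whole if a number of a shift passes 41.7 or a number of a turn 0.125, either way. A call with a gripper value outside its range is refused whole. The fingers move at their own pace and stop on an object; "squeeze" is the grip in N (left out, the last holds). Time passes only in rows, so rows that do not move let the fingers close, or fill a call up. It gives the time, the measured TCP pose, the force and the opening at its end, in the units of the state.
- state(): the state, without advancing time (a new reading comes with each control period).
- get_image(name): name is "scene" or "top"; returns a dict with "frame" (384x512x3 uint8, red, green, blue), "z_map" (384x512 float32, m along the optical axis (not along the pixel's ray), 0 where there is no reading), "mtx" (3x3 intrinsics, pixels), "xyz" and "attitude" of the camera in the world. Camera axes: x right, y up, looking along -z (the intrinsics and any distortion apply to the point x, -y, -z); pixel columns grow to the right and rows downward; lengths in m; the calibration is good to about 2 mm. A picture is of the moment at which its call begins.
- finish_job(): hands the job in, once; it reports no verdict.
Trained networks look in a picture, given as the dict that the camera call returned (one of the last four; its "shot" number tells which), for a name from the list of things; names that differ only in an ending like _2 or _b are one class to them, and where a whole thing is asked for, a point or a joint stands for the part that bears it (a point fixed in the world has none). Each returns a list of dicts, best first, with "p" (0 to 1); they miss things now and then, are a little off and sometimes report something else, mostly with a low value. They report only what shows in the picture. A call takes as long as a camera call.
- spot_in(name, picture): "xyz" ([x, y, z] in m, in world coordinates, good to about 4 mm: the middle of the surface that is visible of it).
- outline_of(name, picture): "pixels" (384x512 bool, what is visible of it).
- tip_of(name, picture): "xyz" ([x, y, z] in m, in world coordinates, good to about 4 mm: a listed point, or the origin of a listed thing).
The state is a dict: "clock": time; "joint_pos": joint angles; "joint_vel": joint speeds; "effort": joint torques, N m; "tool_pos": TCP position; "eef_rot": TCP orientation; "wrist_force": force on the tool from outside, world axes, zero at the start; "moment": the same for the moment, N m; "width": finger opening in m.
Only numpy, scipy, OpenCV 4.12 (cv2) and the standard library are available. Lean on these libraries where they do the work, as an engineer would, in place of code of your own. Each camera call takes 0.05 s, during which the arm holds its last target.

## Working session

There is one attempt and no reset: what is moved stays moved. The work goes in short steps, Python scripts to look and compute and a tool call to move; the robot and the scene stay as the last step left them, time stands still between calls to the robot, and variables do not carry over. Pictures are saved under pics/ and viewed, and the job is handed in when it is done.

Besides the shell and the picture viewer there is one more tool, called in YAML: its name, and indented under it one key for each argument. play_rows: Moves the arm, as the interface text tells. Its arguments: {"type":"object","properties":{"moves":{"type":"array"},"squeeze":{"type":"number"}},"required":["moves"]}

```bash
mkdir -p pics
cat > h.py <<'E'
import numpy as np,cv2
from rig import *
from scipy.spatial.transform import Rotation as R
def save(p,n): cv2.imwrite('pics/'+n,cv2.cvtColor(p['frame'],cv2.COLOR_RGB2BGR))
E
python3 - <<'E'
from h import *
s=state();print({k:np.round(v,3).tolist() for k,v in s.items()})
for c in ('top','scene'):
    p=get_image(c);save(p,c+'0.png');print(c,p['xyz'],p['attitude'],p['mtx'])
    for n in ('board','tag_1_hinge','tag_1_edge','full_dish_1','empty_dish_1','chest','jar','spool','bangles','scoop','card_reader','gift_box'):
        print(n,[(np.round(d['xyz'],3).tolist(),round(float(d['p']),2)) for d in tip_of(n,p)])
E
```

```text
{'clock': 0.0, 'joint_pos': [-0.939, 0.359, 0.011, -0.0, -1.224, -0.288], 'joint_vel': [-0.001, 0.001, -0.001, -0.0, -0.0, -0.001], 'effort': [0.002, -58.272, 29.305, 6.997, 0.007, -0.0], 'tool_pos': [0.227, -0.635, 0.225], 'eef_rot': [-0.0, -0.171, 0.985, 0.001], 'wrist_force': [0.217, 0.55, -0.589], 'moment': [0.003, -0.01, 0.057], 'width': 0.087}
top [0.49449356 0.0076206  0.96782034] [ 0.70746972  0.03947719 -0.01910653 -0.70538152] [[370.47062219   0.         263.06229119]
 [  0.         370.47062219 197.05034747]
 [  0.           0.           1.        ]]
board [([0.554, -0.019, -0.004], 0.88)]
tag_1_hinge [([0.561, 0.189, 0.031], 0.65)]
tag_1_edge [([0.607, 0.19, 0.095], 0.61), ([0.447, -0.37, -0.002], 0.52), ([0.716, -0.099, -0.001], 0.42)]
full_dish_1 [([0.709, -0.226, 0.003], 0.98), ([0.719, -0.099, 0.001], 0.68), ([0.503, -0.227, 0.09], 0.41)]
empty_dish_1 [([0.728, 0.041, -0.001], 0.83), ([0.737, 0.182, 0.003], 0.77)]
chest [([0.608, 0.355, -0.004], 0.68), ([0.606, 0.189, 0.096], 0.27)]
jar [([0.575, -0.394, 0.004], 0.82)]
spool [([0.627, -0.012, -0.004], 0.7), ([0.513, 0
[... 603 characters left out ...]
9], 0.49)]
tag_1_edge [([0.614, 0.185, 0.096], 0.62), ([0.545, -0.228, 0.031], 0.41)]
full_dish_1 [([0.705, -0.231, 0.0], 0.87), ([0.714, -0.101, -0.002], 0.83)]
empty_dish_1 [([0.734, 0.184, 0.001], 0.9), ([0.725, 0.038, -0.002], 0.89), ([0.499, -0.228, 0.091], 0.6)]
chest [([0.613, 0.348, 0.001], 0.72), ([0.556, -0.018, 0.0], 0.26)]
jar [([0.576, -0.393, 0.002], 0.95)]
spool [([0.637, -0.016, 0.001], 0.61), ([0.579, -0.393, 0.001], 0.34)]
bangles [([0.435, 0.01, 0.001], 0.85)]
scoop [([0.43, -0.175, -0.001], 0.68), ([0.707, -0.228, 0.002], 0.54)]
card_reader [([0.468, 0.321, -0.004], 0.84), ([0.554, -0.02, 0.002], 0.4), ([0.726, 0.036, -0.0], 0.2)]
gift_box [([0.443, -0.371, 0.001], 0.74)]
```

```bash
python3 -c "
import cv2
for c in('top','scene'):
    a=cv2.imread(f'pics/{c}0.png');cv2.imwrite(f'pics/{c}0b.png',cv2.resize(a,(800,600),interpolation=2))"
```

```text
(no output)
```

View pics/top0b.png

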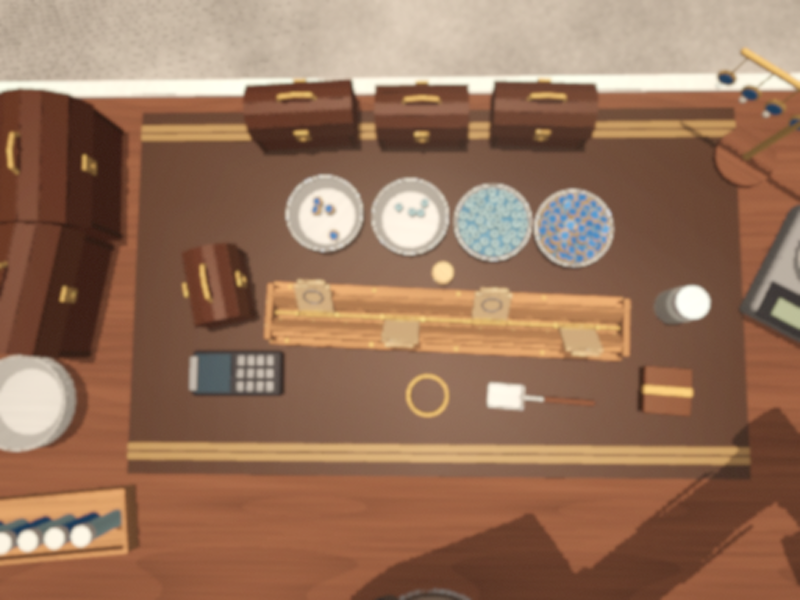

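View pics/scene0b.png

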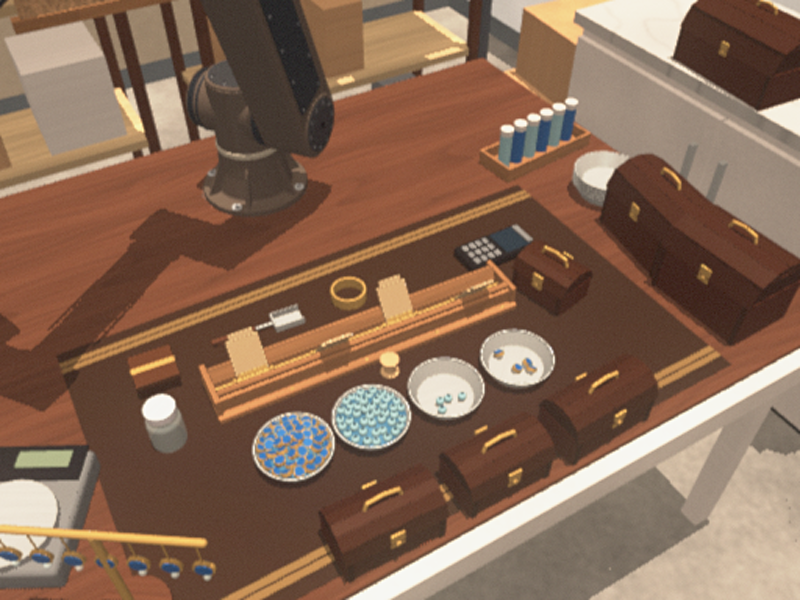

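Looking from the top (800x600 view), the ringed tags are at about (313,295) in front of an empty dish (wrong) and (491,303) in front of a full dish (right). The plain tags are at (400,333) in front of an empty dish (right) and (581,340) in front of a full dish (wrong). So I'll push the y≈-0.23 tag towards the dishes and the y≈+0.19 tag towards the robot. First I shut the jaws and align the tool with the board.

play_rows:
  moves:
    - [0, [0, 0, 0], 0.1]
    - [0, [0, 0, 0], 0.1]
    - [0, [0, 0, 0], 0.1]
    - [0, [0, 0, 0], 0.11]
    - [0, [0, 20, 0], 0]
    - [0, [-10, 30, 0], 0]
    - [0, [-20, 35, 0], 0]
    - [0, [-20, 35, 0], 0]
    - [0, [-20, 35, 0], 0]
    - [0, [-20, 35, 0], 0]
  squeeze: 5

```text
clock: 2.13
tool_pos: [0.3304, -0.4504, 0.2263]
eef_rot: [0.0, 0.033, 0.999, -0.0]
wrist_force: [1.9, 0.5, -0.3]
width: 0.0263
```

play_rows:
  moves:
    - [0, [-15, 28, 0], 0]
    - [0, [-15, 28, 0], 0]
    - [0, [-15, 28, 0], 0]
    - [0, [-15, 28, 0], 0]
    - [0, [-15, 28, 0], 0]
    - [0, [-15, 28, 0], 0]
    - [0, [-15, 25, 0], 0]
    - [0, [-11, 10, 0], 0]
    - [0, [0, 0, 0], 0]
    - [0, [0, 0, 0], 0]

```text
clock: 2.97
tool_pos: [0.4595, -0.2566, 0.2261]
eef_rot: [-0.0, 0.032, 0.999, -0.0]
wrist_force: [0.3, 0.2, 0.6]
width: 0.0002
```

Run:
```python
from h import *
s=state();print(s['tool_pos'],s['width'])
for c in ('top','scene'):
    p=get_image(c);save(p,c+'1.png')
    for n in ('board','tag_1_hinge','tag_1_edge'):
        print(n,[(np.round(d['xyz'],3).tolist(),round(float(d['p']),2)) for d in tip_of(n,p)])
```

```text
[ 0.45946964 -0.2566269   0.22612712] 0.00021773973503596346
board [([0.558, -0.018, -0.004], 0.65), ([0.576, -0.394, 0.006], 0.21)]
tag_1_hinge [([0.556, 0.05, 0.028], 0.64)]
tag_1_edge [([0.608, 0.187, 0.094], 0.6), ([0.556, -0.019, -0.001], 0.54)]
board [([0.554, -0.018, 0.002], 0.62), ([0.553, 0.051, 0.029], 0.25)]
tag_1_hinge []
tag_1_edge [([0.61, 0.19, 0.099], 0.52)]
```

play_rows:
  moves:
    - [0, [0, 17, 10], 0]
    - [0, [0, 14, 20], 0]
    - [0, [0, 0, 24], 0]
    - [0, [0, 0, 24], 0]
    - [0, [0, 0, 24], 0]
    - [0, [0, 0, 16], 0]
    - [0, [0, 0, 8], 0]
    - [0, [0, 0, 0], 0]
    - [0, [0, 0, 0], 0]
    - [0, [0, 0, 0], 0]

```text
clock: 4.2
tool_pos: [0.462, -0.2263, 0.1013]
eef_rot: [0.001, 0.033, 0.999, -0.0]
wrist_force: [1.1, -0.2, 0.7]
width: 0.0002
```

Run:
```python
from h import *
s=state();print(s['tool_pos'],s['wrist_force'])
p=get_image('scene');cv2.imwrite('pics/s2.png',cv2.resize(cv2.cvtColor(p['frame'],4),(800,600)))
```

```text
[ 0.46195132 -0.22634463  0.1013172 ] [ 1.14172911 -0.15111428  0.74620324]
```

View pics/s2.png

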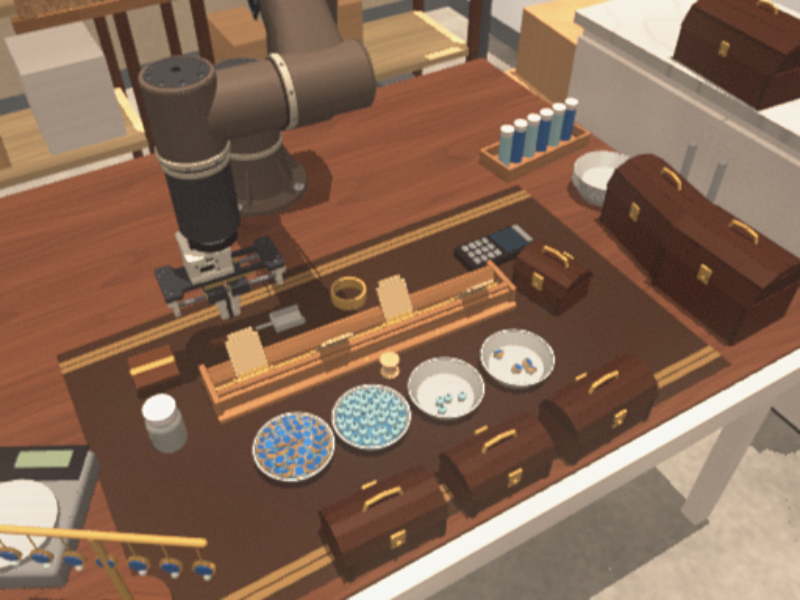

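The closed fingers (about (230,305)) stand clear behind the tag. Now I push slowly towards the dishes.

play_rows:
  moves:
    - [0, [-8, 0, 0], 0]
    - [0, [-8, 0, 0], 0]
    - [0, [-6, 0, 0], 0]
    - [0, [-6, 0, 0], 0]
    - [0, [-5, 0, 0], 0]
    - [0, [-5, 0, 0], 0]
    - [0, [-5, 0, 0], 0]
    - [0, [-5, 0, 0], 0]
    - [0, [-5, 0, 0], 0]
    - [0, [-5, 0, 0], 0]

```text
clock: 5.08
tool_pos: [0.5194, -0.2299, 0.1001]
eef_rot: [-0.0, 0.033, 0.999, 0.0]
wrist_force: [0.8, -0.4, 0.6]
width: 0.0006
```

play_rows:
  moves:
    - [0, [-5, 0, 0], 0]
    - [0, [-5, 0, 0], 0]
    - [0, [-5, 0, 0], 0]
    - [0, [-5, 0, 0], 0]
    - [0, [-5, 0, 0], 0]
    - [0, [-5, 0, 0], 0]
    - [0, [-3, 0, 0], 0]
    - [0, [0, 0, 0], 0]
    - [0, [0, 0, 0], 0]
    - [0, [0, 0, 0], 0]

```text
clock: 5.92
tool_pos: [0.5516, -0.232, 0.1001]
eef_rot: [-0.0, 0.033, 0.999, 0.0]
wrist_force: [-0.4, -0.1, -0.2]
width: 0.0003
```

Run:
```python
from h import *
s=state();print(s['tool_pos'],s['wrist_force'])
p=get_image('scene');cv2.imwrite('pics/s3.png',cv2.resize(cv2.cvtColor(p['frame'],4),(800,600)))
```

```text
[ 0.55163451 -0.23200305  0.10007872] [-0.40587879 -0.12878298 -0.22347847]
```

View pics/s3.png

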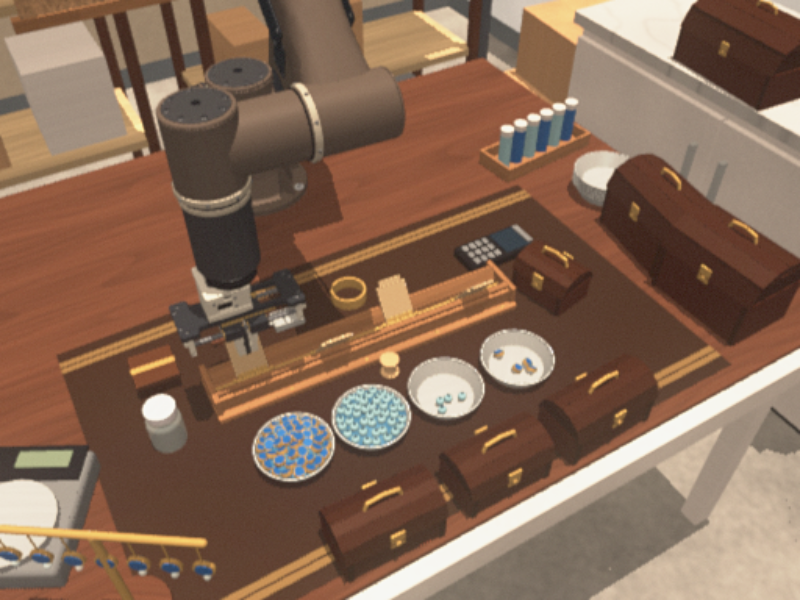

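Run:
```python
from h import *
p=get_image('scene');q=get_image('top')
f=lambda p:cv2.cvtColor(p['frame'],4)
a=cv2.resize(f(p)[170:290,90:250],(640,480),interpolation=2)
cv2.imwrite('pics/s4.png',a)
cv2.imwrite('pics/t4.png',cv2.resize(f(q)[150:270,300:460],(640,480),interpolation=2))
```

```text
(no output)
```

View pics/s4.png

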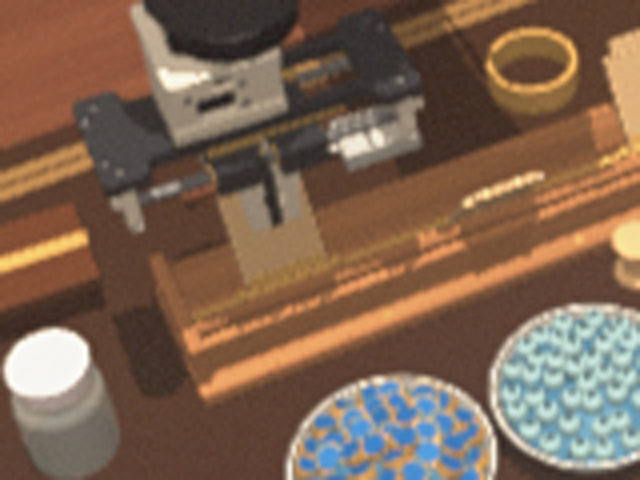

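View pics/t4.png

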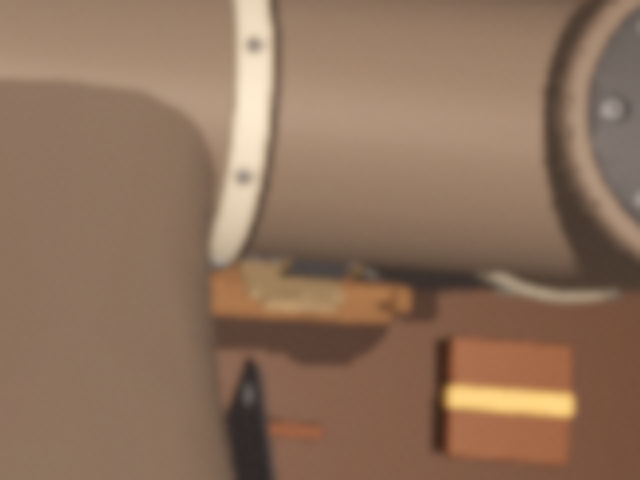

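Run:
```python
from h import *
p=get_image('scene');K=p['mtx'];print(state()['tool_pos'])
Rm=R.from_quat(np.roll(p['attitude'],-1)).as_matrix()
def w(u,v):
    z=p['z_map'][v,u];c=np.array([(u-K[0,2])/K[0,0]*z,-(v-K[1,2])/K[1,1]*z,-z]);return Rm@c+p['xyz']
for v in range(205,248,2):
    print(v,*[np.round(w(u,v),3).tolist() for u in (150,154,158,162,166)])
```

```text
[ 0.55174508 -0.23207093  0.10026215]
205 [0.574, -0.246, 0.196] [0.574, -0.237, 0.192] [0.579, -0.229, 0.192] [0.582, -0.22, 0.191] [0.588, -0.212, 0.191]
207 [0.575, -0.247, 0.191] [0.58, -0.239, 0.191] [1.374, -0.432, 1.002] [0.587, -0.222, 0.189] [0.592, -0.214, 0.189]
209 [0.582, -0.25, 0.192] [0.585, -0.242, 0.19] [0.583, -0.232, 0.184] [0.59, -0.224, 0.185] [0.594, -0.216, 0.185]
211 [0.586, -0.252, 0.19] [0.588, -0.243, 0.188] [0.563, -0.228, 0.156] [0.592, -0.226, 0.182] [0.592, -0.216, 0.177]
213 [0.588, -0.253, 0.186] [0.594, -0.246, 0.187] [0.562, -0.228, 0.149] [0.594, -0.227, 0.178] [0.436, -0.174, 0.005]
215 [0.588, -0.255, 0.18] [0.587, -0.245, 0.173] [0.563, -0.23, 0.143] [0.566, -0.221, 0.141] [0.442, -0.177, 0.002]
217 [0.588, -0.256, 0.174] [0.567, -0.241, 0.146] [0.561, -0.23, 0.134] [0.564, -0.221, 0.132] [0.45, -0.18, 0.003]
219 [0.561, -0.251, 0.138] [0.562, -0.241, 0.134] [0.561, -0.231, 0.128] [0.564, -0.222, 0.126] [0.519, -0.2, 0.071]
221 [0.541, -0.247, 0.11] [0.562, -0.242, 0.128] [0.56, -0.232, 0.119] [0.564, -0.223, 0.118] [0.527, -0.203, 0.072]
223 [0
[... 820 characters left out ...]
7 [0.533, -0.255, 0.045] [0.537, -0.245, 0.043] [0.543, -0.236, 0.044] [0.544, -0.226, 0.039] [0.545, -0.216, 0.034]
239 [0.535, -0.256, 0.04] [0.54, -0.247, 0.04] [0.544, -0.238, 0.038] [0.547, -0.228, 0.035] [0.55, -0.218, 0.032]
241 [0.537, -0.258, 0.034] [0.541, -0.249, 0.033] [0.546, -0.239, 0.033] [0.549, -0.23, 0.03] [0.572, -0.225, 0.051]
243 [0.544, -0.261, 0.035] [0.548, -0.251, 0.034] [0.572, -0.246, 0.055] [0.575, -0.237, 0.053] [0.58, -0.228, 0.053]
245 [0.55, -0.263, 0.035] [0.569, -0.257, 0.051] [0.577, -0.249, 0.054] [0.577, -0.239, 0.049] [0.575, -0.228, 0.04]
247 [0.573, -0.269, 0.055] [0.575, -0.259, 0.051] [0.573, -0.249, 0.043] [0.58, -0.24, 0.045] [0.583, -0.231, 0.042]
```

The fingers passed over the tag without touching it. The depth map puts the shut fingertips at z≈0.103 with the TCP at 0.100, which is about 28 mm higher than the stated geometry. I'll back off, go 27 mm lower and repeat the push.

play_rows:
  moves:
    - [0, [0, 0, -10], 0]
    - [0, [10, 0, 0], 0]
    - [0, [20, 0, 0], 0]
    - [0, [20, 0, 0], 0]
    - [0, [20, 0, 0], 0]
    - [0, [20, 0, 0], 0]
    - [0, [3, 0, 10], 0]
    - [0, [0, 3, 14], 0]
    - [0, [0, 0, 13], 0]
    - [0, [0, 0, 0], 0]

```text
clock: 6.95
tool_pos: [0.4573, -0.2225, 0.0718]
eef_rot: [-0.001, 0.033, 0.999, 0.0]
wrist_force: [0.0, 0.3, 0.5]
width: 0.0006
```

play_rows:
  moves:
    - [0, [0, 0, 0], 0]
    - [0, [-8, 0, 0], 0]
    - [0, [-8, 0, 0], 0]
    - [0, [-5, 0, 0], 0]
    - [0, [-5, 0, 0], 0]
    - [0, [-5, 0, 0], 0]
    - [0, [-5, 0, 0], 0]
    - [0, [-4, 0, 0], 0]
    - [0, [0, 0, 0], 0]
    - [0, [0, 0, 0], 0]

```text
clock: 7.78
tool_pos: [0.4993, -0.2256, 0.073]
eef_rot: [-0.0, 0.033, 0.999, 0.0]
wrist_force: [-0.6, 0.4, 0.2]
width: 0.0004
```

Run:
```python
from h import *
p=get_image('scene');print(state()['tool_pos'])
f=lambda p:cv2.cvtColor(p['frame'],4)
a=cv2.resize(f(p)[170:290,90:250],(640,480),interpolation=2)
cv2.imwrite('pics/s5.png',a)
```

```text
[ 0.49903638 -0.22551177  0.07299857]
```

View pics/s5.png

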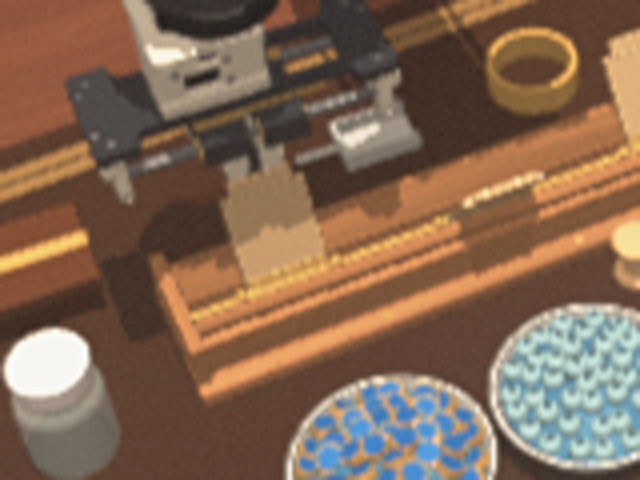

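The fingertip is now behind the tag, so I continue the push.

play_rows:
  moves:
    - [0, [-4, 0, 0], 0]
    - [0, [-5, 0, 0], 0]
    - [0, [-5, 0, 0], 0]
    - [0, [-5, 0, 0], 0]
    - [0, [-5, 0, 0], 0]
    - [0, [-5, 0, 0], 0]
    - [0, [-5, 0, 0], 0]
    - [0, [-5, 0, 0], 0]
    - [0, [-5, 0, 0], 0]
    - [0, [-4, 0, 0], 0]

```text
clock: 8.67
tool_pos: [0.5477, -0.2288, 0.0731]
eef_rot: [0.0, 0.033, 0.999, -0.0]
wrist_force: [0.3, -0.4, -0.4]
width: 0.0004
```

play_rows:
  moves:
    - [0, [-4, 0, 0], 0]
    - [0, [0, 0, 0], 0]
    - [0, [0, 0, 0], 0]
    - [0, [0, 0, 0], 0]
    - [0, [0, 0, 0], 0]
    - [0, [8, 0, 0], 0]
    - [0, [12, 0, 0], 0]
    - [0, [12, 0, 0], 0]
    - [0, [0, 0, 0], 0]
    - [0, [0, 0, 0], 0]

```text
clock: 9.5
tool_pos: [0.5186, -0.2269, 0.0735]
eef_rot: [0.0, 0.033, 0.999, -0.0]
wrist_force: [0.2, 0.8, 0.3]
width: 0.0005
```

Run:
```python
from h import *
p=get_image('scene');print(state()['tool_pos'])
f=lambda p:cv2.cvtColor(p['frame'],4)
a=cv2.resize(f(p)[170:290,90:250],(640,480),interpolation=2)
cv2.imwrite('pics/s6.png',a)
```

```text
[ 0.51928002 -0.22696157  0.07360723]
```

View pics/s6.png

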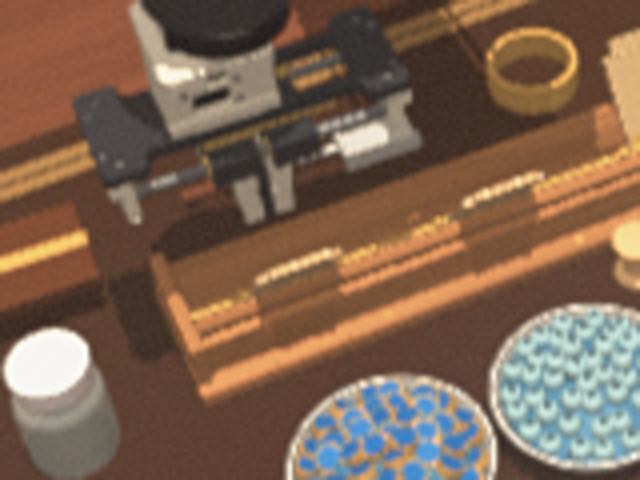

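Tag 4 now lies like tag 3, seen edge-on at about (295,265) in the crop. Next I lift and go to the dish side of tag 1.

play_rows:
  moves:
    - [0, [0, 0, -15], 0]
    - [0, [0, 0, -30], 0]
    - [0, [0, 0, -30], 0]
    - [0, [0, 0, -25], 0]
    - [0, [0, 15, -10], 0]
    - [0, [-5, 25, 0], 0]
    - [0, [-10, 28, 0], 0]
    - [0, [-10, 28, 0], 0]
    - [0, [-10, 28, 0], 0]
    - [0, [-10, 28, 0], 0]

```text
clock: 10.38
tool_pos: [0.575, -0.0768, 0.1835]
eef_rot: [0.0, 0.033, 0.999, 0.0]
wrist_force: [1.0, 0.0, -0.4]
width: 0.0004
```

play_rows:
  moves:
    - [0, [-10, 28, 0], 0]
    - [0, [-10, 28, 0], 0]
    - [0, [-10, 28, 0], 0]
    - [0, [-10, 28, 0], 0]
    - [0, [-10, 28, 0], 0]
    - [0, [-7, 28, 0], 0]
    - [0, [0, 28, 0], 0]
    - [0, [0, 28, 0], 0]
    - [0, [0, 15, 0], 0]
    - [0, [0, 0, 0], 0]

```text
clock: 11.22
tool_pos: [0.6473, 0.1596, 0.1826]
eef_rot: [0.0, 0.032, 0.999, 0.0]
wrist_force: [0.5, -1.0, 0.6]
width: 0.0005
```

Run:
```python
from h import *
print(state()['tool_pos'])
for c in ('top','scene'):
    p=get_image(c);cv2.imwrite(f'pics/{c}7.png',cv2.resize(cv2.cvtColor(p['frame'],4),(800,600)))
    for n in ('chest','tag_1_hinge','tag_1_edge'):
        print(n,[(np.round(d['xyz'],3).tolist(),round(float(d['p']),2)) for d in tip_of(n,p)])
```

```text
[0.64726665 0.15963791 0.18264374]
chest [([0.607, 0.352, -0.003], 0.78)]
tag_1_hinge [([0.562, 0.188, 0.032], 0.78)]
tag_1_edge [([0.608, 0.188, 0.094], 0.58), ([0.51, 0.053, 0.094], 0.55), ([0.444, -0.369, -0.0], 0.54), ([0.717, -0.1, 0.001], 0.19)]
chest [([0.611, 0.355, 0.0], 0.73)]
tag_1_hinge [([0.568, 0.195, 0.029], 0.51), ([0.546, -0.228, 0.028], 0.5)]
tag_1_edge [([0.611, 0.192, 0.099], 0.45), ([0.634, -0.014, 0.001], 0.36)]
```

View pics/scene7.png

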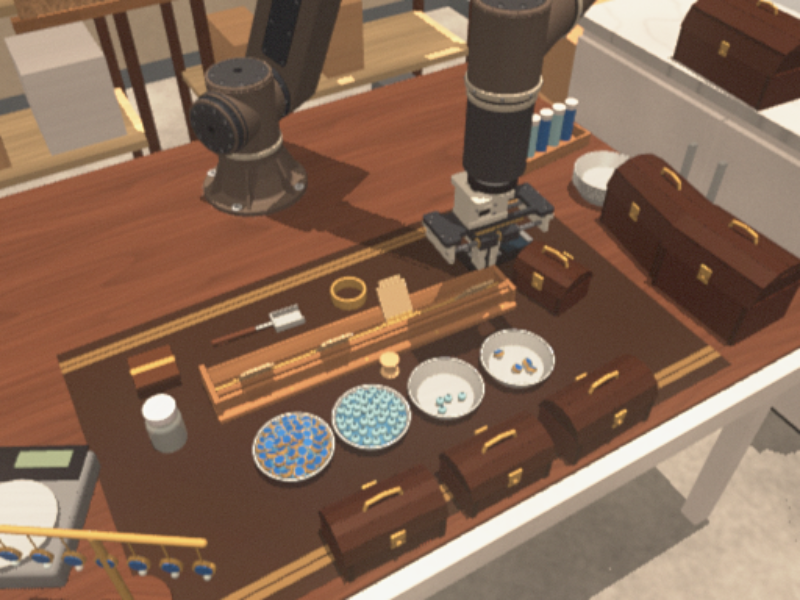

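play_rows:
  moves:
    - [0, [-3, 13, 0], 0]
    - [0, [-2, 12, 10], 0]
    - [0, [0, 0, 20], 0]
    - [0, [0, 0, 20], 0]
    - [0, [0, 0, 20], 0]
    - [0, [0, 0, 20], 0]
    - [0, [0, 0, 12], 0]
    - [0, [0, 0, 8], 0]
    - [0, [0, 0, 0], 0]
    - [0, [0, 0, 0], 0]

```text
clock: 12.45
tool_pos: [0.6537, 0.1814, 0.0732]
eef_rot: [0.0, 0.033, 0.999, -0.0]
wrist_force: [0.1, -0.3, 0.3]
width: 0.0006
```

Run:
```python
from h import *
s=state();print(s['tool_pos'],s['wrist_force'])
p=get_image('scene')
cv2.imwrite('pics/s8.png',cv2.resize(cv2.cvtColor(p['frame'],4)[110:260,240:440],(800,600),interpolation=2))
```

```text
[0.65373526 0.18139963 0.0732249 ] [ 0.10290533 -0.2619073   0.34315275]
```

View pics/s8.png

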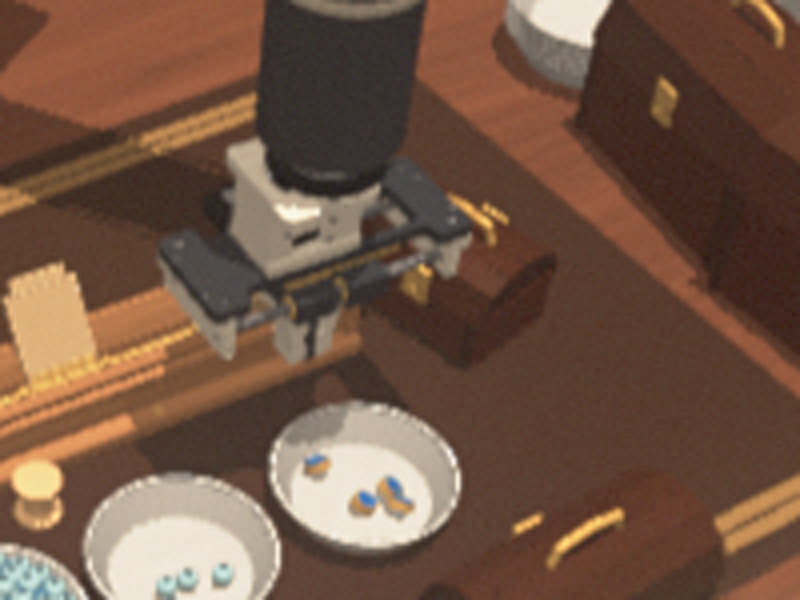

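The fingers are on the dish side of tag 1, clear of the dish and the chest. Now I push towards the robot.

play_rows:
  moves:
    - [0, [8, 0, 0], 0]
    - [0, [8, 0, 0], 0]
    - [0, [6, 0, 0], 0]
    - [0, [5, 0, 0], 0]
    - [0, [5, 0, 0], 0]
    - [0, [5, 0, 0], 0]
    - [0, [5, 0, 0], 0]
    - [0, [5, 0, 0], 0]
    - [0, [5, 0, 0], 0]
    - [0, [5, 0, 0], 0]

```text
clock: 13.33
tool_pos: [0.596, 0.1849, 0.0731]
eef_rot: [-0.0, 0.033, 0.999, -0.0]
wrist_force: [-0.3, 0.1, -0.1]
width: 0.0006
```

play_rows:
  moves:
    - [0, [5, 0, 0], 0]
    - [0, [5, 0, 0], 0]
    - [0, [5, 0, 0], 0]
    - [0, [5, 0, 0], 0]
    - [0, [5, 0, 0], 0]
    - [0, [5, 0, 0], 0]
    - [0, [5, 0, 0], 0]
    - [0, [4, 0, 0], 0]
    - [0, [0, 0, 0], 0]
    - [0, [0, 0, 0], 0]

```text
clock: 14.17
tool_pos: [0.5576, 0.1876, 0.0733]
eef_rot: [0.0, 0.033, 0.999, 0.0]
wrist_force: [0.3, 0.8, -0.6]
width: 0.0008
```

Run:
```python
from h import *
s=state();print(s['tool_pos'],s['wrist_force'])
p=get_image('scene')
cv2.imwrite('pics/s9.png',cv2.resize(cv2.cvtColor(p['frame'],4)[110:260,240:440],(800,600),interpolation=2))
```

```text
[0.55759068 0.18760052 0.07331096] [ 0.29817167  0.78182893 -0.64006336]
```

View pics/s9.png

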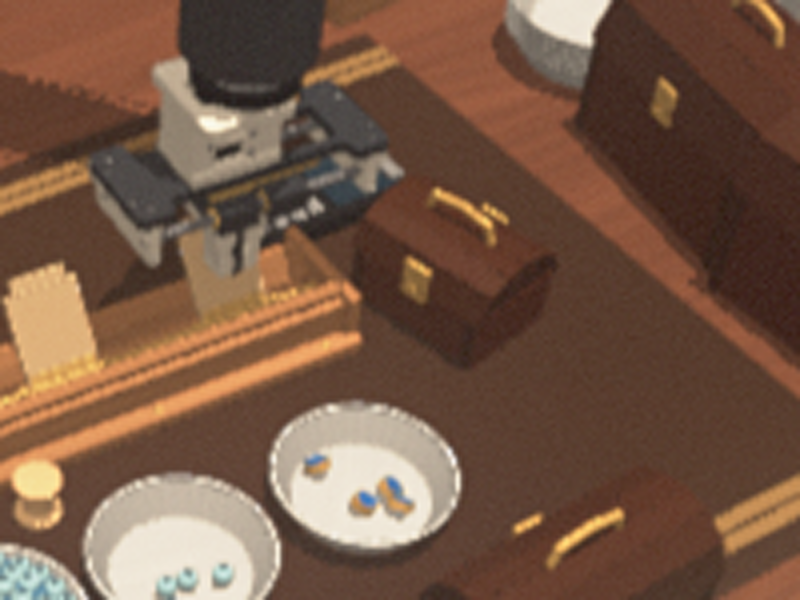

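Tag 1's plain face is now up behind the finger. I push 3 mm more to be sure, then back off and lift clear.

play_rows:
  moves:
    - [0, [3, 0, 0], 0]
    - [0, [0, 0, 0], 0]
    - [0, [0, 0, 0], 0]
    - [0, [0, 0, 0], 0]
    - [0, [-8, 0, 0], 0]
    - [0, [-10, 0, 0], 0]
    - [0, [-2, 0, -12], 0]
    - [0, [0, 0, -25], 0]
    - [0, [0, 0, -30], 0]
    - [0, [0, 0, -30], 0]

```text
clock: 15.05
tool_pos: [0.5753, 0.1859, 0.1707]
eef_rot: [-0.001, 0.033, 0.999, -0.001]
wrist_force: [0.3, 0.2, -0.0]
width: 0.0003
```

play_rows:
  moves:
    - [0, [20, 0, -20], 0]
    - [0, [30, 0, 0], 0]
    - [0, [30, 0, 0], 0]
    - [0, [30, 0, 0], 0]
    - [0, [20, 0, 0], 0]
    - [0, [0, 0, 0], 0]
    - [0, [0, 0, 0], 0]
    - [0, [0, 0, 0], 0]
    - [0, [0, 0, 0], 0]
    - [0, [0, 0, 0], 0]

```text
clock: 15.88
tool_pos: [0.4457, 0.1949, 0.1899]
eef_rot: [-0.0, 0.033, 0.999, -0.0]
wrist_force: [-0.3, 0.0, -0.0]
width: 0.0003
```

Run:
```python
from h import *
s=state();print(s['clock'],s['tool_pos'],s['wrist_force'])
for c in ('top','scene'):
    p=get_image(c);cv2.imwrite(f'pics/{c}10.png',cv2.resize(cv2.cvtColor(p['frame'],4),(800,600)))
    for n in ('tag_1_edge','full_dish_1','empty_dish_1','chest','jar','spool','bangles','scoop','card_reader','gift_box'):
        print(n,[(np.round(d['xyz'],3).tolist(),round(float(d['p']),2)) for d in tip_of(n,p)])
```

```text
15.8833 [0.44570902 0.19494298 0.18991426] [-0.29881938  0.03806245 -0.02589024]
tag_1_edge [([0.516, 0.193, 0.096], 0.72)]
full_dish_1 [([0.715, -0.102, 0.004], 0.79), ([0.707, -0.228, 0.002], 0.63)]
empty_dish_1 [([0.728, 0.043, 0.003], 0.96), ([0.736, 0.181, 0.002], 0.61), ([0.594, -0.23, 0.094], 0.34)]
chest [([0.607, 0.352, 0.0], 0.68), ([0.554, -0.087, 0.029], 0.29)]
jar [([0.576, -0.395, 0.002], 0.64)]
spool [([0.629, -0.016, -0.003], 0.56), ([0.443, -0.37, 0.002], 0.45)]
bangles [([0.434, 0.013, -0.002], 0.71), ([0.557, 0.048, 0.028], 0.49)]
scoop [([0.428, -0.174, 0.001], 0.83)]
card_reader [([0.466, 0.322, -0.002], 0.83)]
gift_box [([0.445, -0.368, -0.002], 0.93)]
tag_1_edge [([0.516, 0.19, 0.097], 0.67)]
full_dish_1 [([0.717, -0.1, 0.003], 0.92), ([0.705, -0.229, -0.002], 0.64), ([0.554, -0.021, -0.001], 0.34)]
empty_dish_1 [([0.726, 0.037, 0.0], 0.91)]
chest [([0.612, 0.352, -0.0], 0.63)]
jar [([0.578, -0.392, 0.001], 0.87), ([0.713, -0.102, -0.002], 0.48), ([0.434, 0.011, 0.0], 0.46)]
spool [([0.632, -0.016, -0.0], 0.7)]
bangles []
scoop [([0.427, -0.173, -0.001], 0.68)]
card_reader [([0.467, 0.321, -0.001], 0.83), ([0.431, 0.01, 0.0], 0.27)]
gift_box [([0.446, -0.37, 0.001], 0.85)]
```

View pics/scene10.png

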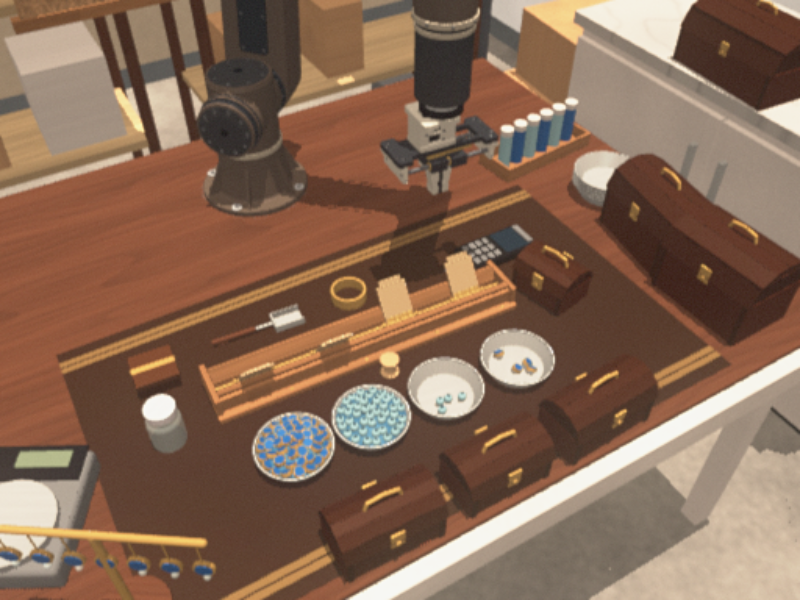

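View pics/top10.png

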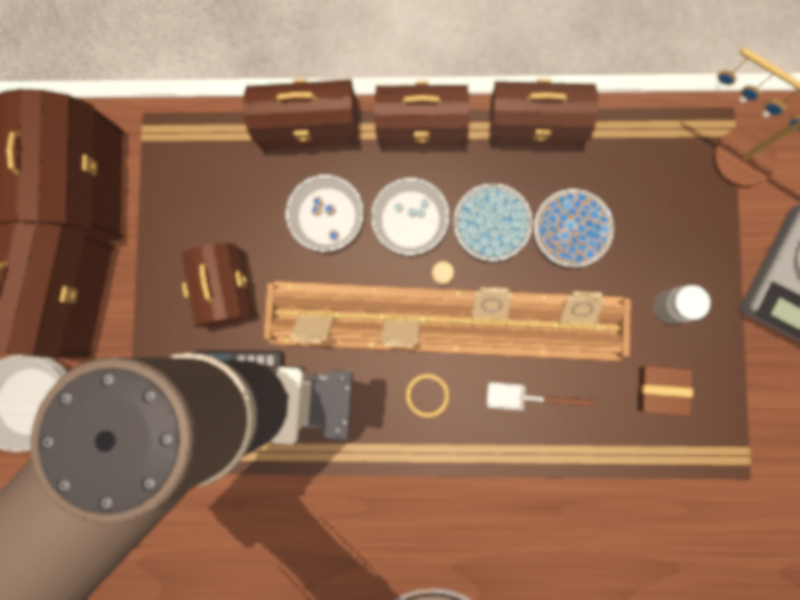

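The top view shows ringed faces at (491,303) and (582,308), both in front of the full dishes. Plain tags are at (312,328) and (400,333), in front of the empty ones. Everything else is where it was.

```bash
python3 -c "
from rig import *
print(finish_job())"
```

```text
the job is handed in; nothing more can be done
None
```

I pushed over the two wrong tags with the closed fingertips and handed the job in; all four tags now match their dishes. The tag at y≈−0.23 now lies towards its full dish, and the tag at y≈+0.19 now lies away from its empty dish. The other two were already right, and I left them alone.

- **Missed first pass:** My first push at the y≈−0.23 tag went over it without touching. The depth image showed the shut fingertips about 28 mm higher than the stated geometry, so I went 27 mm lower and the second push worked.
- **Last checks:** In the final pictures, both full dishes have ringed tags towards them and both empty dishes have plain tags laid away. The dishes and other things are where they started, within the networks' usual few mm. The last scene picture gave no bangles detection and only one of the two empty dishes, but the top picture showed all of them in place.
- **Limits:** The arm ended clear of everything at about 16 s of the 38 s allowed. Wrist force read 2 N or less at the end of every move.

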